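Free the drive from the left-hand clamp and rack it on the sloped stand

TASK

The small drive is held in the grey fixture by a blue strap and a black wing knob, whose notched edges and engraved arrow mark a left-hand thread: loosen the knob by turning it clockwise, about half a turn from tight, almost to its stop (never tighten it further, and leave the drive where it is until then). Lift the drive just over the fixture's front lip, draw it out from under the raised strap and lay it flat on the open bench between robot and stand, let go, then take it again by its other half and set it on the sloped stand: label side up, the end that stuck out of the strap down against the stop between the cheeks, lying flush on the deck. Leave the knob loosened and do not disturb the tape roll, the black adapter and the aluminium disc.

Things in the scene. Friction and masses are not known exactly. Their poses are not given: they have to be found in the camera images.
- fixture: Fixed grey base plate 172 x 112 x 10 mm carrying a rail 36 mm wide, its top 22 mm above the bench, on which the drive lies. Origin on the bench; +x runs along the drive from its free front end to the knob; z up. The drive's centre is at x = -14.5 mm. A rear stop and side guides (x = -5 to +35 mm, 28 mm high) hold the rear half; the front half is free at both sides.
- drive: Loose closed 2.5-inch drive, silver with a white label on top and a black connector slot at its front end, 70 (its x) x 100 (its y) x 8 mm (z), about 0.12 kg. Origin at the centre of its underside, z up through the label side. In the fixture its -y end is the free front end toward the robot and its +y end is under the strap (its +y is the fixture's +x). Grasp across the 70 mm width.
- drive_front (a point): Middle of the drive's front (-y) lower edge, 50 mm from its origin: the end that sticks out of the strap.
- drive_rear (a point): Middle of the drive's rear (+y) lower edge, 50 mm from its origin: the end under the strap.
- strap_tip (a point): Middle of the lower edge of the blue strap's free tip, 12 mm in -x of the fixture's origin. The strap is 44 mm wide, 7 mm thick, and covers the rear half of the drive; with the knob at 0 its underside is 31 mm above the bench, 1 mm over the drive. It rises straight up by 3 mm per radian of the knob.
- knob_grip (a point): Grip point of the black wing knob, on its vertical axis, 60 mm in +x of the fixture's origin, 64 mm above the bench with the knob at 0 and rising with it, 3 mm per radian. Wing: a bar 64 mm long, 14 mm thick, from 16 mm below to 6 mm above this point, lying along this point's x axis (the fixture's x at 0). Red line on the -x wing; white notches mark the left-hand thread. The knob is captive.
- lh_knob (a joint): Turn of the knob, rad: 0 is tight; grows as the knob is turned CLOCKWISE seen from above (left-hand thread, loosening), to a stop at 3.3. Starts at 0.1 to 0.4. Stays where it is left; friction about 0.2 N m. From 2.8 on the strap is high enough to lift the drive 6 to 8 mm over the lip.
- stand: Fixed dark base plate 135 x 86 x 8 mm of the sloped stand, origin at the centre of its underside; the slope falls toward its -x. The bench between it and the robot is open. A tall microscope stands fixed to its right (-y), about 0.2 m away: swing round it close to the base.
- stand_deck: The stand's aluminium deck, sloped 25 degrees. Origin on the deck surface where the middle of the drive's underside must finally be, 52 mm above the bench; +x points up the slope, z square off the deck, y level. The stop at the low end has its face at x = -50.5 mm and is 10 mm high. Above x = +9.5 mm the deck is a rail 36 mm wide, to x = +54 mm; fingers pass at both its sides.
- tape: Bystander: roll of amber tape, 62 mm across, 20 mm high; origin under its centre.
- adapter: Bystander: black adapter box, 42 x 74 x 17 mm; origin under its centre.
- disc: Bystander: scalloped aluminium disc, 47 mm across, 10 mm high; origin under its centre.
- front_lip (a point): Middle of the top edge of the fixture's front lip, 69.5 mm in -x of the fixture's origin, 27 mm above the bench. The lip is 36 mm wide and stands 5 mm above the rail just in front of the drive: the drive can leave only by being raised over 5 mm and then drawn out to the fixture's -x.
- cheek_end (a point): On the deck's centre line at x = +9.5 mm (deck frame), where the cheeks end. Cheeks flank the low part of the deck from the stop to here, inner faces 38.5 mm either side of the centre line (3.5 mm beside the drive), 10 mm high: fingers do not fit beside the drive there, so it must be held by its rear (upper) half.

How it is judged (in metres and radians):
On the way, in this order (a step that is already met when the one before it is completed fails the run):
1. the knob is turned clockwise to at least 2.8 rad while the drive still lies in the fixture (moved under 20 mm) (value of joint lh_knob above 2.8 rad and distance of drive from where it was at the start of the episode below 0.02 m), for 0.1 s.
2. the drive lies flat on the bench, label up, let go (height (world z) of drive between -0.004 and 0.004 m and angle between drive's own z axis and vertical below 0.05 rad and contact force between the fingers and drive below 0.2 N and linear speed of drive below 0.02 m/s), for 0.2 s.
At the end, for the whole second after the job is handed in: The drive rests on the stand's deck, label side up, its front edge within about 7 mm of the stop, between the cheeks (within 6 mm of the middle, within 0.1 rad of straight), underside within 3 mm of the deck and 0.06 rad of its slope, at rest; the knob still reads over 2.6 rad (x of drive_front in the frame of stand_deck below -0.043 m and x of drive_rear in the frame of stand_deck above 0.04 m and z of drive in the frame of stand_deck between -0.003 and 0.003 m and y of drive in the frame of stand_deck between -0.006 and 0.006 m and angle between the z axis of drive and the z axis of stand_deck, either way round below 0.06 rad and angle between drive's own z axis and vertical below 0.8 rad and angle between the y axis of drive and the x axis of stand_deck, either way round below 0.1 rad and linear speed of drive below 0.01 m/s and value of joint lh_knob above 2.6 rad); the robot touches nothing.
It fails at once if the knob is tightened (turned anticlockwise below -0.05 rad) (value of joint lh_knob below -0.05 rad).
It fails at once if the tape roll, adapter or disc is moved over 15 mm (distance of any of tape, adapter, disc from where it was at the start of the episode above 0.015 m).
It also fails if it takes over 72 s, if anything falls off the work surface, if the arm or the gripper's body presses on something with over 40 N, if the wrist force passes 120 N, or if a joint passes its speed limit or range.

ROBOT

A 6-joint arm with a two-finger parallel gripper is mounted at the origin on a cart in front of the work surface, level with it; the furniture and walls round the work are solid. World frame = base frame: x ahead of the robot, y to its left, z up, the work surface at z = 0. Lengths are in mm, angles in degrees, forces in N, time in s.
With the tool pointing down it reaches from about 325 to 850 mm from the base axis. Payload 15.5 kg.
Tool frame: the origin (TCP) lies on the front face of the gripper's body, between the roots of the fingers; the fingertips stand 78 mm ahead of it and the grasp point (between the pads) lies 60 mm ahead of it (env.tip_extent is the distance from the TCP to the fingertips, in mm); z points along the fingers, y is the line along which they close (so a half turn about z gives the same grasp; the last joint's range is limited). The gripper opens to 91 mm and grips with 3 to 60 N. Pads are 32 mm wide; open, the fingers measure 118 mm over their backs; the gripper's body (76 mm by 178 mm) begins 60 mm behind the grasp point.
Start: joints at [60.533, 28.281, 77.091, -0, 74.628, -5.472], TCP at [254.161, 570.99, 292.215] pointing down, gripper open.
Joint ranges: [-166.48, 166.48], [-47.26, 123.95], [12.59, 153.08], [-70.14, 250.14], [6.76, 159.57], [-176.63, 176.63]. Speed limits (degrees/s): [108.29, 108.29, 147.25, 172.46, 172.46, 172.46].

INTERFACE

Orientations are given as a 3x3 rotation matrix whose columns are the frame's x, y, z axes.
In Python, from cell import env gives the robot as it stands. The module is installed in compiled form; this text tells all that it offers.
- The arm moves only by the tool drive_tool, never from a script. Its argument "commands" is a list of rows, each an object of numbers: "tx", "ty", "tz": the shift along the tool's x, y, z in units of 25 mm (1.0 is 25 mm); "roll": the turn about the tool's z in units of 8 degrees (1.0 is 8 degrees); "hand": the closure, from 0 (fully open) to 1 (shut). In form: [{"tx": .., "ty": .., "tz": .., "roll": .., "hand": ..}, ...]. A call has 1 to 8 rows; each row shifts and turns the commanded pose from where the row before left it, along the tool's axes as they then stand; what a row does not reach is not made up. A row lasts 1/8 s, in which the tool goes at most 62.5 mm and 10.7 degrees, less where a joint would pass 70% of its speed; a pose out of reach is approached as far as the arm can. A call is refused whole if a number of a shift passes 1 or a number of a turn 1, either way. A call with a gripper value outside its range is refused whole. The fingers move at their own pace and stop on an object; "grip_force" is the grip in N (left out, the last holds). Time passes only in rows, so rows that do not move let the fingers close. It gives the time, the measured TCP pose, the force, the opening and the grip force at its end, in the units of the state.
- env.state(): the state, without advancing time (a new reading comes with each control period).
- env.camera(name): name is "side" or "top" or "wrist"; returns (picture, depth): 400x640x3 uint8, red, green, blue; 400x640 float32, mm along the optical axis (not along the pixel's ray), 0 where there is no reading.
- env.camera_params(name): a dict with "intrinsics" (3x3 intrinsics, pixels), "position" and "rotation" of the camera in the world; the wrist camera has in their place "hand_eye" (4x4, takes a point from camera to tool coordinates, whose origin is the TCP and whose axes are the flange's). Camera axes: x right, y down, z forward; pixel columns grow to the right and rows downward; lengths in mm; the calibration is good to about 2 mm. A picture is of the moment at which its call begins: read the wrist's pose just before it. camera_params takes no time and is no camera call.
- env.close_job(): hands the job in; it is judged then, once.
Trained networks look in the newest picture that a camera, given by its name, has taken for a name from the list of things; names that differ only in an ending like _2 or _b are one class to them, and where a whole thing is asked for, a point or a joint stands for the part that bears it (a point fixed in the world has none). Each returns a list of dicts, best first, with "score" (0 to 1); they miss things now and then, are a little off and sometimes report something else, mostly with a low value. They report only what shows in the picture. A call takes as long as a camera call.
- env.spot_in(camera, target): "xy" ([column, row] in pixels, amid what is visible of it).
The state is a dict: "t": time; "joints": joint angles; "qd": joint speeds; "joint_torque": joint torques, N m; "ee_pos": TCP position; "tcp_rot": TCP orientation; "force": force on the tool from outside, world axes, zero at the start; "moment": the same for the moment, N m; "width": finger opening in mm; "gripper_force": force on a finger pad.
Only numpy, scipy, OpenCV 4.12 (cv2) and the standard library are available. Lean on these libraries where they do the work, as an engineer would, in place of code of your own. Each camera call takes 0.05 s, during which the arm holds its last target. There are 200 camera calls.

## Working session

There is one attempt and no reset: what is moved stays moved. The work goes in short steps, Python scripts to look and compute and a tool call to move; the robot and the scene stay as the last step left them, time stands still between calls to the robot, and variables do not carry over. Pictures are saved under pics/ and viewed, at most 10 in all, crops included, and the job is handed in when it is done.

Besides the shell and the picture viewer there is one more tool, called after "Emit:" as name(argument=value, ...), one argument or row to a line, values as JSON. drive_tool: Moves the arm, as the interface text tells. Its arguments: {"type":"object","properties":{"commands":{"type":"array"},"grip_force":{"type":"number"}},"required":["commands"]}

```bash
mkdir -p pics; cat > h.py <<'E'
import numpy as np, cv2
from cell import env
def shot(cam,name=None):
    s=env.state(); im,d=env.camera(cam); p=env.camera_params(cam)
    K=np.array(p["intrinsics"])
    if "hand_eye" in p:
        T=np.eye(4);T[:3,:3]=s["tcp_rot"];T[:3,3]=s["ee_pos"];M=T@np.array(p["hand_eye"]);R,t=M[:3,:3],M[:3,3]
    else: R,t=np.array(p["rotation"]),np.array(p["position"])
    if name: cv2.imwrite(f"pics/{name}.png",im[:,:,::-1])
    return im,d,K,R,t
def cloud(d,K,R,t):
    v,u=np.mgrid[:d.shape[0],:d.shape[1]]
    P=np.stack([(u-K[0,2])/K[0,0]*d,(v-K[1,2])/K[1,1]*d,d],-1)@R.T+t
    P[d<=0]=np.nan
    return P
def proj(X,K,R,t):
    c=(np.asarray(X)-t)@R; return (c[...,:2]/c[...,2:])*[K[0,0],K[1,1]]+[K[0,2],K[1,2]]
def onz(u,v,z,K,R,t):
    r=R@np.array([(u-K[0,2])/K[0,0],(v-K[1,2])/K[1,1],1]); return t+r*(z-t[2])/r[2]
E
python3 - <<'E'
from h import *
np.set_printoptions(precision=1,suppress=True)
for c in ["top","side"]:
    s=shot(c,c+"1");P=cloud(*s[1:]);print(c,s[4])
    for n in ["fixture","drive","drive_front","strap_tip","knob_grip","stand","stand_deck","cheek_end","front_lip","tape","adapter","disc"]:
        for r in env.spot_in(c,n)[:2]:
            u,v=map(int,r["xy"]);print(n,round(r["score"],2),u,v,P[v,u])
s=env.state();print(s["t"],s["tcp_rot"],s["force"])
E
```

```text
top [ 353.2  162.9 1167.4]
drive 0.76 223 252 [413.5 379.3  30.5]
drive_front 0.96 227 251 [416.  370.2  26.2]
strap_tip 0.59 216 226 [475.  390.5  65.5]
knob_grip 0.83 213 213 [506.  396.8  72.6]
stand 0.59 299 177 [597.5 187.4  48.4]
stand_deck 0.58 301 179 [592.8 182.5  45.9]
cheek_end 0.72 297 178 [595.8 192.6  44.5]
cheek_end 0.2 224 250 [418.1 375.8  36.2]
front_lip 0.59 222 227 [474.7 380.2  43.2]
tape 0.95 437 257 [ 392.8 -161.3    5.6]
adapter 0.75 376 262 [382.6  -3.8  13.1]
disc 0.7 260 155 [669.1 290.9  -0.2]
disc 0.27 218 223 [484.5 389.7  46.1]
side [ -19.3 -660.9  592.4]
fixture 0.64 255 185 [466.9 357.3  31.7]
fixture 0.63 231 187 [408.2 378.5  32.6]
drive 0.69 233 189 [407.7 365.1  32.7]
drive_front 0.79 233 189 [407.7 365.1  32.7]
drive_front 0.46 332 195 [593.1 185.5  42.9]
strap_tip 0.63 256 174 [483.2 381.5  49.9]
knob_grip 0.38 234 190 [409.  362.2  30.8]
stand 0.97 335 199 [588.1 165.6  42.2]
stand_deck 0.95 330 192 [593.  194.3  47.5]
cheek_end 0.58 334 194 [594.2 178.7  48.4]
front_lip 0.97 252 188 [453.5 348.3  30.4]
front_lip 0.64 231 189 [403.7 368.6  32.4]
tape 0.9 344 312 [ 394.1 -137.1    2.3]
adapter 0.85 301 270 [384.8  -4.1  16.6]
adapter 0.73 255 188 [462.2 348.4  28. ]
disc 0.53 298 270 [378.8  -2.5  18. ]
1.3 [[-0.9  0.4  0. ]
 [ 0.4  0.9  0. ]
 [ 0.   0.  -1. ]] [-0.   0.1 -0.4]
```

```bash
python3 - <<'E'
from h import *
np.set_printoptions(precision=2,suppress=True)
a=cv2.imread("pics/top1.png");cv2.imwrite("pics/top1c.png",cv2.resize(a[120:300,170:410],(800,600),interpolation=cv2.INTER_CUBIC))
s=shot("wrist","w1")
print(s[2],s[3],s[4],env.camera_params("wrist")["hand_eye"])
E
```

```text
[[277.01   0.   323.11]
 [  0.   277.01 202.31]
 [  0.     0.     1.  ]] [[ 0.41  0.89  0.21]
 [ 0.91 -0.4  -0.1 ]
 [-0.    0.23 -0.97]] [192.53 597.7  384.96] [[  0.    -0.97  -0.23  67.19]
 [  1.     0.    -0.    -0.68]
 [  0.    -0.23   0.97 -92.72]
 [  0.     0.     0.     1.  ]]
```

View pics/top1c.png

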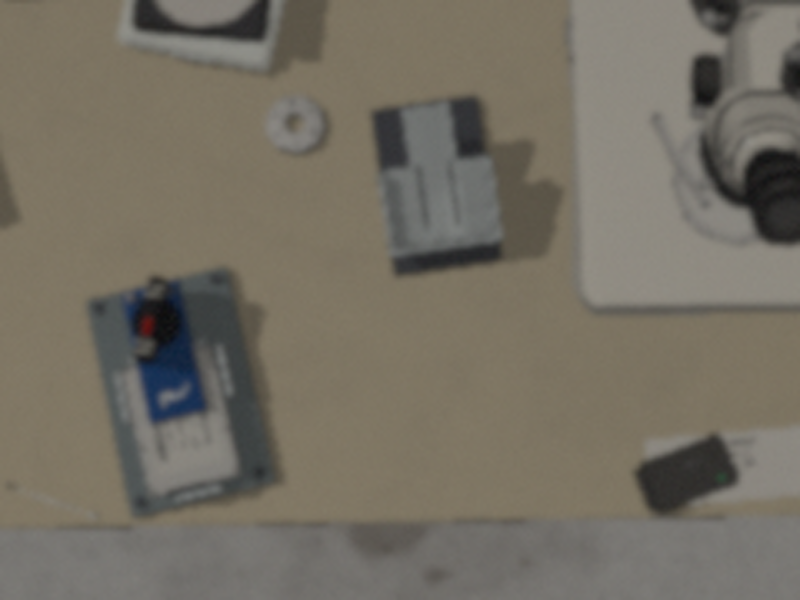

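View pics/w1.png

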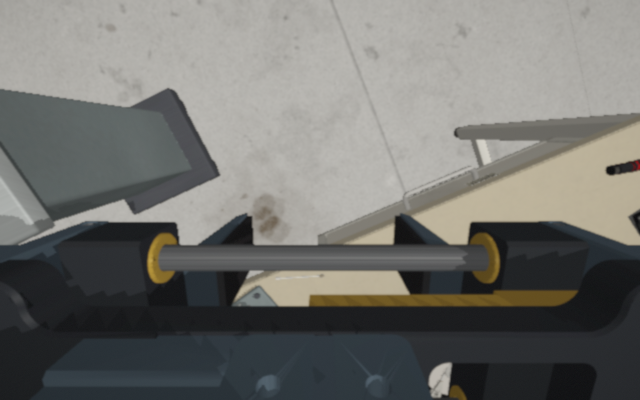

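Emit:
drive_tool(
  commands=[
    {"tx": -1,"roll": -1},
    {"tx": -1,"roll": -1},
    {"tx": -1,"roll": -1},
    {"tx": -1,"roll": -1},
    {"tx": -1},
    {"tx": -1},
    {"tx": -1},
    {"tx": -1},
  ],
  grip_force=20,
)

```text
$.commands[0]: bad value
```

```bash
cat >> h.py <<'E'
def head():
    s=env.state(); R=np.array(s["tcp_rot"]); return np.degrees(np.arctan2(R[1,0],R[0,0]))
def to(x,y,z,hd=None):
    "remaining tool shift in units (with present axes) and roll units"
    s=env.state(); R=np.array(s["tcp_rot"])
    d=(np.array([x,y,z])-s["ee_pos"])@R/25
    r=None if hd is None else -((hd-head()+180)%360-180)/8
    print("t",round(s["t"],2),"pos",np.round(s["ee_pos"],1),"head",round(head(),2),"w",round(s["width"],1),"F",np.round(s["force"],1),"units",np.round(d,3),"roll",r and round(r,3))
E
python3 -c "
from h import *
to(550,405,250,192)"
```

```text
t 1.35 pos [254.1 571.  292.2] head 156.01 w 91.0 F [ 0.5  0.3 -0.5] units [-13.511  -1.254   1.689] roll -4.499
```

Emit:
drive_tool(
  commands=[
    {"tx": -1,"ty": 0,"tz": 0,"roll": -1,"hand": 0},
    {"tx": -1,"ty": 0,"tz": 0,"roll": -1,"hand": 0},
    {"tx": -1,"ty": 0,"tz": 0,"roll": -1,"hand": 0},
    {"tx": -1,"ty": 0,"tz": 0,"roll": -1,"hand": 0},
    {"tx": -1,"ty": 0,"tz": 0,"roll": -0.5,"hand": 0},
    {"tx": -1,"ty": 0,"tz": 0,"roll": 0,"hand": 0},
    {"tx": -1,"ty": 0,"tz": 0,"roll": 0,"hand": 0},
    {"tx": -1,"ty": 0,"tz": 0,"roll": 0,"hand": 0},
  ],
  grip_force=20,
)

```text
t: 2.35
ee_pos: [449.7, 569.6, 292.1]
tcp_rot: [[-0.978, -0.208, -0.0], [-0.208, 0.978, -0.0], [0.0, -0.0, -1.0]]
force: [1.1, -0.2, 0.5]
width: 91.1
gripper_force: 0.0
```

```bash
python3 -c "
from h import *
to(550,405,250,192)"
```

```text
t 2.35 pos [449.7 569.6 292.1] head -168.0 w 91.1 F [ 1.1 -0.2  0.5] units [-2.554 -7.276  1.685] roll 0.0
```

Emit:
drive_tool(
  commands=[
    {"tx": -0.4,"ty": -1,"tz": 0.2,"roll": 0,"hand": 0},
    {"tx": -0.4,"ty": -1,"tz": 0.2,"roll": 0,"hand": 0},
    {"tx": -0.4,"ty": -1,"tz": 0.2,"roll": 0,"hand": 0},
    {"tx": -0.4,"ty": -1,"tz": 0.2,"roll": 0,"hand": 0},
    {"tx": -0.4,"ty": -1,"tz": 0.2,"roll": 0,"hand": 0},
    {"tx": -0.4,"ty": -1,"tz": 0.2,"roll": 0,"hand": 0},
    {"tx": -0.15,"ty": -1,"tz": 0.2,"roll": 0,"hand": 0},
    {"tx": 0,"ty": -0.3,"tz": 0.2,"roll": 0,"hand": 0},
  ],
)

```text
t: 3.35
ee_pos: [549.5, 402.2, 252.0]
tcp_rot: [[-0.978, -0.206, -0.0], [-0.206, 0.978, -0.0], [0.0, -0.0, -1.0]]
force: [-0.2, 0.0, 0.4]
width: 90.9
gripper_force: 0.0
```

```bash
python3 - <<'E'
from h import *
np.set_printoptions(precision=1,suppress=True)
to(550,405,250,192)
s=shot("wrist","w2");P=cloud(*s[1:]);np.savez("w2",im=s[0],P=P)
for n in ["drive","drive_front","strap_tip","knob_grip","front_lip","stand_deck"]:
    for r in env.spot_in("wrist",n)[:1]:
        u,v=map(int,r["xy"]);print(n,round(r["score"],2),u,v,P[v,u])
E
```

```text
t 3.35 pos [549.5 402.2 252. ] head -168.09 w 90.9 F [-0.2  0.   0.4] units [-0.   0.1  0.1] roll -0.011
drive 0.81 325 59 [408.2 374.4  33.1]
drive_front 0.69 324 61 [409.4 373.7  29.6]
strap_tip 0.88 326 129 [476.2 390.   39.1]
knob_grip 0.85 325 151 [497.4 393.2  71.8]
front_lip 0.68 329 121 [467.6 391.4  39.9]
stand_deck 0.68 119 188 [585.  179.6  44.1]
```

View pics/w2.png

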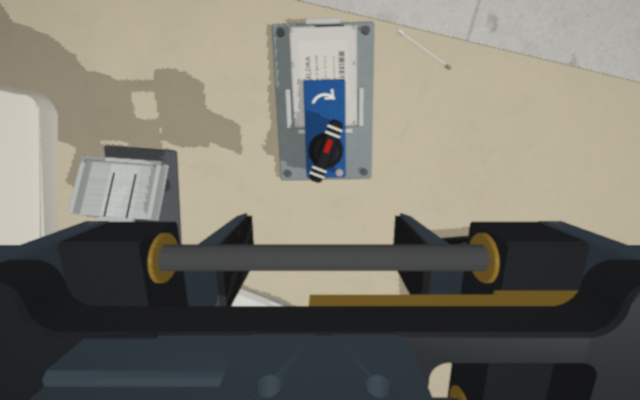

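```bash
cat > fit.py <<'E'
from h import *
def rect(Q):
    (c,wh,a)=cv2.minAreaRect(Q.astype(np.float32)); b=cv2.boxPoints((c,wh,a))
    e=b[1]-b[0]; f=b[2]-b[1]; L=e if np.hypot(*e)>np.hypot(*f) else f
    h=np.degrees(np.arctan2(L[1],L[0]))
    return np.round(c,1),np.round(sorted(wh),1),round(((h+90)%180)-90,1)
E
python3 - <<'E'
from fit import *
f=np.load("w2.npz");P=f["P"];im=f["im"]
Z=P[...,2];X=P[...,0];Y=P[...,1]
reg=(X>360)&(X<570)&(Y>310)&(Y<470)
fl=Z[(Z<5)&(Z>-6)&reg];print("floor",np.median(fl),fl.std())
for lo,hi,n in [(5.5,99,"plate"),(20,99,"upper"),(55,99,"knob")]:
    m=(reg&(Z>lo)&(Z<hi)).astype(np.uint8)
    k=max(range(1,cv2.connectedComponents(m)[0]),key=lambda i:(cv2.connectedComponents(m)[1]==i).sum());m=cv2.connectedComponents(m)[1]==k
    q=P[m]
    print(n,len(q),np.median(q[:,2]),rect(q[:,:2]))
hsv=cv2.cvtColor(im,cv2.COLOR_RGB2HSV)
m=reg&(hsv[...,0]>100)&(hsv[...,0]<130)&(hsv[...,1]>120);q=P[m];print("blue",len(q),np.median(q[:,2]),rect(q[:,:2]))
m=reg&(Z>27)&(Z<35)&(X<480);q=P[m];print("drive",len(q),np.median(q[:,2]),rect(q[:,:2]))
# stand deck
d=P[(X>520)&(X<680)&(Y>110)&(Y<250)&(Z>20)]
A=np.c_[d[:,:2],np.ones(len(d))]
for _ in range(5):
    c=np.linalg.lstsq(A,d[:,2],rcond=None)[0];r=abs(A@c-d[:,2]);k=r<np.percentile(r,80);A,d=A[k],d[k]
print("plane",len(d),c,np.degrees(np.arctan(np.hypot(*c[:2]))),np.degrees(np.arctan2(c[1],c[0])),r.max())
E
```

```text
floor 0.31585543311635433 0.7700604225309338
plate 15366 30.906096194301 (array([450.2, 383.5]), array([112.1, 172.6]), np.float32(13.2))
upper 9281 32.47617067283517 (array([447.6, 386.3]), array([ 75.9, 161.9]), np.float32(14.0))
knob 923 71.09048096598809 (array([498. , 394.5]), array([14.4, 63.7]), np.float32(-8.9))
blue 2185 39.456637407251606 (array([477.7, 387.9]), array([43.4, 99.5]), np.float32(12.8))
drive 5161 31.437956396810193 (array([424.8, 377.4]), array([ 83.4, 112.9]), np.float32(13.0))
plane 1781 [ 4.52465675e-01  6.04291348e-02 -2.32754851e+02] 24.535898832600225 7.607131880412372 0.7666969372268397
```

```bash
python3 -c "
from h import *
to(498,394.5,126,171.1)
R=np.array(env.state()['tcp_rot']);print((np.array([498,394.5,126])-env.state()['ee_pos'])@R/25)
a=np.radians(171.1);x=np.array([np.cos(a),np.sin(a)]);y=np.array([np.sin(a),-np.cos(a)]);d=np.array([498,394.5])-env.state()['ee_pos'][:2];print(d@x/25,d@y/25)"
```

```text
t 3.7 pos [548.9 405.1 252.4] head -167.94 w 91.0 F [-1.   0.1  0.1] units [2.08  0.01  5.056] roll 2.62
[2.07995884 0.01036903 5.05620169]
1.9449676414236763 -0.732552161136373
```

Emit:
drive_tool(
  commands=[
    {"tx": 0,"ty": 0,"tz": 0,"roll": 1,"hand": 0},
    {"tx": 0,"ty": 0,"tz": 0,"roll": 1,"hand": 0},
    {"tx": 0,"ty": 0,"tz": 0,"roll": 0.62,"hand": 0},
    {"tx": 1,"ty": -0.36,"tz": 0.5,"roll": 0,"hand": 0},
    {"tx": 0.94,"ty": -0.36,"tz": 0.5,"roll": 0,"hand": 0},
    {"tx": 0,"ty": 0,"tz": 0.8,"roll": 0,"hand": 0},
    {"tx": 0,"ty": 0,"tz": 0,"roll": 0,"hand": 0},
  ],
)

```text
t: 4.58
ee_pos: [497.7, 394.3, 206.3]
tcp_rot: [[-0.988, 0.155, -0.002], [0.155, 0.988, -0.001], [0.001, -0.001, -1.0]]
force: [-0.7, 0.5, 0.2]
width: 91.0
gripper_force: 0.0
```

```bash
python3 -c "
from h import *
to(498,394.5,126,171.1);to(498,394.5,126,171.1)"
```

```text
t 4.58 pos [497.7 394.3 206.3] head 171.09 w 91.0 F [-0.7  0.5  0.2] units [-0.015  0.016  3.213] roll -0.001
t 4.58 pos [497.7 394.3 206.3] head 171.09 w 91.0 F [-0.7  0.5  0.2] units [-0.015  0.016  3.213] roll -0.001
```

Emit:
drive_tool(
  commands=[
    {"tx": 0,"ty": 0,"tz": 1,"roll": 0,"hand": 0},
    {"tx": 0,"ty": 0,"tz": 1,"roll": 0,"hand": 0},
    {"tx": 0,"ty": 0,"tz": 0.8,"roll": 0,"hand": 0.4},
    {"tx": 0,"ty": 0,"tz": 0.4,"roll": 0,"hand": 0.6},
    {"tx": 0,"ty": 0,"tz": 0,"roll": 0,"hand": 0.8},
    {"tx": 0,"ty": 0,"tz": 0,"roll": 0,"hand": 1},
    {"tx": 0,"ty": 0,"tz": 0,"roll": 0,"hand": 1},
    {"tx": 0,"ty": 0,"tz": 0,"roll": 0,"hand": 1},
  ],
  grip_force=25,
)

```text
t: 5.58
ee_pos: [500.1, 395.8, 129.5]
tcp_rot: [[-0.988, 0.156, 0.005], [0.156, 0.988, 0.004], [-0.004, 0.005, -1.0]]
force: [-1.0, 15.6, 19.6]
width: 34.3
gripper_force: 10.0
```

Emit:
drive_tool(
  commands=[
    {"tx": 0,"ty": 0,"tz": 0,"roll": 0,"hand": 1},
    {"tx": 0,"ty": 0,"tz": 0,"roll": 0,"hand": 1},
    {"tx": 0,"ty": 0,"tz": 0,"roll": 0,"hand": 1},
  ],
)

```text
t: 5.95
ee_pos: [499.8, 394.4, 129.4]
tcp_rot: [[-0.988, 0.156, 0.004], [0.156, 0.988, 0.001], [-0.003, 0.002, -1.0]]
force: [0.9, -4.3, 18.7]
width: 14.0
gripper_force: 33.6
```

Emit:
drive_tool(
  commands=[
    {"tx": 0,"ty": 0,"tz": -0.14,"roll": 0,"hand": 1},
    {"tx": 0,"ty": 0,"tz": 0,"roll": 0,"hand": 1},
  ],
)

```text
t: 6.2
ee_pos: [499.3, 394.3, 130.5]
tcp_rot: [[-0.988, 0.156, 0.002], [0.156, 0.988, 0.001], [-0.001, 0.001, -1.0]]
force: [7.6, 2.7, -15.4]
width: 13.8
gripper_force: 25.0
```

Emit:
drive_tool(
  commands=[
    {"tx": 0,"ty": 0,"tz": 0.05,"roll": 0.4,"hand": 1},
    {"tx": 0,"ty": 0,"tz": -0.01,"roll": 0.8,"hand": 1},
    {"tx": 0,"ty": 0,"tz": -0.017,"roll": 1,"hand": 1},
    {"tx": 0,"ty": 0,"tz": -0.017,"roll": 1,"hand": 1},
    {"tx": 0,"ty": 0,"tz": -0.017,"roll": 1,"hand": 1},
  ],
)

```text
t: 6.82
ee_pos: [499.5, 394.4, 132.1]
tcp_rot: [[-0.734, 0.68, 0.002], [0.68, 0.734, 0.001], [-0.001, 0.002, -1.0]]
force: [3.9, -0.8, 2.8]
width: 14.1
gripper_force: 25.0
```

```bash
python3 -c "
from h import *
to(498,394.5,126,18)
print(env.state()['moment'],env.state()['joints'])"
```

```text
t 6.83 pos [499.5 394.4 132.1] head 137.19 w 14.1 F [ 3.9 -0.8  2.8] units [ 0.045 -0.038  0.242] roll 14.899
[-0.03723693 -0.48045362  0.25082464] [ 3.29323956e+01  3.93801486e+01  8.43436343e+01 -2.19052911e-02
  5.61265073e+01 -1.42465524e+01]
```

Emit:
drive_tool(
  commands=[
    {"tx": 0,"ty": 0,"tz": -0.017,"roll": 1,"hand": 1},
    {"tx": 0,"ty": 0,"tz": -0.017,"roll": 1,"hand": 1},
    {"tx": 0,"ty": 0,"tz": -0.017,"roll": 1,"hand": 1},
    {"tx": 0,"ty": 0,"tz": -0.017,"roll": 1,"hand": 1},
    {"tx": 0,"ty": 0,"tz": -0.017,"roll": 1,"hand": 1},
    {"tx": 0,"ty": 0,"tz": -0.017,"roll": 1,"hand": 1},
    {"tx": 0,"ty": 0,"tz": -0.017,"roll": 1,"hand": 1},
    {"tx": 0,"ty": 0,"tz": -0.017,"roll": 1,"hand": 1},
  ],
)

```text
t: 7.82
ee_pos: [499.6, 394.5, 135.5]
tcp_rot: [[0.289, 0.957, 0.003], [0.957, -0.289, 0.001], [0.002, 0.002, -1.0]]
force: [4.1, 0.1, 1.5]
width: 13.8
gripper_force: 25.0
```

Emit:
drive_tool(
  commands=[
    {"tx": 0,"ty": 0,"tz": -0.017,"roll": 1,"hand": 1},
    {"tx": 0,"ty": 0,"tz": -0.017,"roll": 1,"hand": 1},
    {"tx": 0,"ty": 0,"tz": -0.017,"roll": 1,"hand": 1},
    {"tx": 0,"ty": 0,"tz": -0.017,"roll": 1,"hand": 1},
    {"tx": 0,"ty": 0,"tz": -0.017,"roll": 1,"hand": 1},
    {"tx": 0,"ty": 0,"tz": -0.017,"roll": 1,"hand": 1},
    {"tx": 0,"ty": 0,"tz": -0.01,"roll": 0.7,"hand": 1},
    {"tx": 0,"ty": 0,"tz": 0,"roll": 0,"hand": 1},
  ],
)

```text
t: 8.82
ee_pos: [499.6, 394.4, 138.3]
tcp_rot: [[0.941, 0.339, 0.003], [0.339, -0.941, 0.001], [0.003, -0.0, -1.0]]
force: [5.8, -0.5, 3.5]
width: 13.7
gripper_force: 25.0
```

```bash
python3 -c "
from h import *
to(498,394.5,126,18)
print(env.state()['moment'],env.state()['joints'])"
```

```text
t 8.82 pos [499.6 394.4 138.3] head 19.83 w 13.7 F [ 5.8 -0.5  3.5] units [-0.062 -0.027  0.49 ] roll 0.229
[-0.18817153 -0.94121911 -0.18423339] [ 3.29233773e+01  3.89139249e+01  8.41087803e+01 -3.18313744e-02
  5.68066822e+01  1.03109877e+02]
```

Emit:
drive_tool(
  commands=[
    {"tx": 0,"ty": 0,"tz": 0,"roll": 0,"hand": 0.5},
    {"tx": 0,"ty": 0,"tz": 0,"roll": 0,"hand": 0},
    {"tx": 0,"ty": 0,"tz": 0,"roll": 0,"hand": 0},
    {"tx": 0,"ty": 0,"tz": -0.8,"roll": 0,"hand": 0},
    {"tx": 0,"ty": 0,"tz": -1,"roll": 0.8,"hand": 0},
    {"tx": 0,"ty": 0,"tz": 0,"roll": 0,"hand": 0},
  ],
)

```text
t: 9.57
ee_pos: [499.1, 394.5, 183.8]
tcp_rot: [[0.973, 0.232, 0.002], [0.232, -0.973, 0.002], [0.003, -0.001, -1.0]]
force: [0.2, -0.2, 0.3]
width: 71.0
gripper_force: 0.0
```

```bash
python3 -c "
from h import *
to(403.2,371.9,101,13.1)"
```

```text
t 9.57 pos [499.1 394.5 183.8] head 13.42 w 71.0 F [ 0.2 -0.2  0.3] units [-3.95  -0.006  3.302] roll 0.04
```

Emit:
drive_tool(
  commands=[
    {"tx": -1,"ty": 0,"tz": 0,"roll": 0,"hand": 0},
    {"tx": -1,"ty": 0,"tz": 0,"roll": 0,"hand": 0},
    {"tx": -1,"ty": 0,"tz": 0,"roll": 0.04,"hand": 0},
    {"tx": -0.95,"ty": 0,"tz": 0,"roll": 0,"hand": 0},
    {"tx": 0,"ty": 0,"tz": 0.5,"roll": 0,"hand": 0},
    {"tx": 0,"ty": 0,"tz": 0,"roll": 0,"hand": 0},
  ],
)

```text
t: 10.32
ee_pos: [402.4, 371.1, 168.4]
tcp_rot: [[0.974, 0.228, -0.001], [0.228, -0.974, -0.001], [-0.001, 0.001, -1.0]]
force: [0.4, -0.0, 0.3]
width: 91.6
gripper_force: 0.0
```

```bash
python3 - <<'E'
from fit import *
np.set_printoptions(precision=2,suppress=True)
to(403.2,371.9,101,13.1)
# side/top check of knob wing & strap
s=shot("wrist","w3");P=cloud(*s[1:]);X,Y,Z=P[...,0],P[...,1],P[...,2]
m=(X>450)&(X<560)&(Y>330)&(Y<450)&(Z>62);q=P[m];print("knob",len(q),len(q) and (np.median(q[:,2]),rect(q[:,:2])))
np.savez("w3",im=s[0],P=P)
E
```

```text
t 10.32 pos [402.4 371.1 168.4] head 13.18 w 91.6 F [ 0.4 -0.   0.3] units [ 0.04 -0.03  2.7 ] roll 0.01
knob 2477 (np.float64(78.9836713468562), (array([498. , 394.4]), array([15.1, 64.2]), np.float32(19.7)))
```

View pics/w3.png

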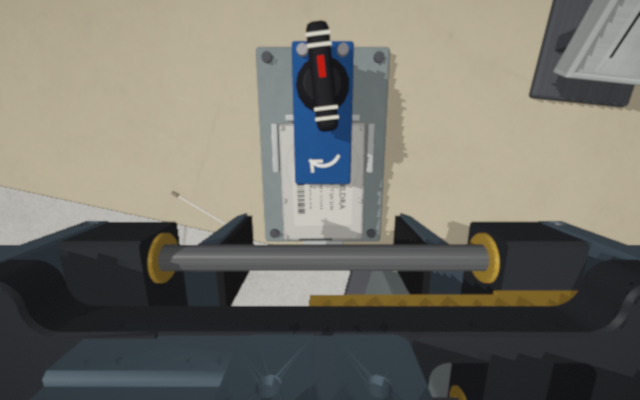

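Emit:
drive_tool(
  commands=[
    {"tx": 0,"ty": 0,"tz": 1,"roll": 0,"hand": 0},
    {"tx": 0,"ty": 0,"tz": 1,"roll": 0,"hand": 0},
    {"tx": 0,"ty": 0,"tz": 0.7,"roll": 0,"hand": 0},
    {"tx": 0,"ty": 0,"tz": 0,"roll": 0,"hand": 0.15},
    {"tx": 0,"ty": 0,"tz": 0,"roll": 0,"hand": 0.4},
    {"tx": 0,"ty": 0,"tz": 0,"roll": 0,"hand": 0.4},
    {"tx": 0,"ty": 0,"tz": 0,"roll": 0,"hand": 0.4},
  ],
  grip_force=30,
)

```text
t: 11.25
ee_pos: [402.9, 371.5, 102.9]
tcp_rot: [[0.974, 0.227, 0.001], [0.227, -0.974, 0.001], [0.001, -0.0, -1.0]]
force: [-0.2, 0.3, 4.8]
width: 69.2
gripper_force: 30.0
```

```bash
python3 -c "
from h import *
to(403.2,371.9,101,13.1)"
```

```text
t 11.25 pos [402.9 371.5 102.9] head 13.13 w 69.2 F [-0.2  0.3  4.8] units [ 0.017 -0.014  0.075] roll 0.003
```

Emit:
drive_tool(
  commands=[
    {"tx": 0,"ty": 0,"tz": -0.15,"roll": 0,"hand": 0.4},
    {"tx": 0,"ty": 0,"tz": -0.15,"roll": 0,"hand": 0.4},
    {"tx": 0,"ty": 0,"tz": 0,"roll": 0,"hand": 0.4},
  ],
)

```text
t: 11.62
ee_pos: [402.5, 371.3, 110.1]
tcp_rot: [[0.974, 0.227, 0.0], [0.227, -0.974, 0.0], [0.0, -0.0, -1.0]]
force: [-0.0, 0.3, -1.6]
width: 69.8
gripper_force: 30.0
```

```bash
python3 -c "
from fit import *
to(403.2,371.9,110.3,13.1)
np.set_printoptions(precision=2,suppress=True)
s=shot('side');P=cloud(*s[1:]);u,v=map(int,proj(np.array([395,360,35.]),*s[2:]));a=s[0][v-40:v+40,u-40:u+80];cv2.imwrite('pics/s4.png',cv2.resize(a[:,:,::-1],(780,520),interpolation=cv2.INTER_CUBIC))"
```

```text
t 11.62 pos [402.5 371.3 110.1] head 13.13 w 69.8 F [-0.   0.3 -1.6] units [ 0.032 -0.017 -0.01 ] roll 0.003
```

View pics/s4.png

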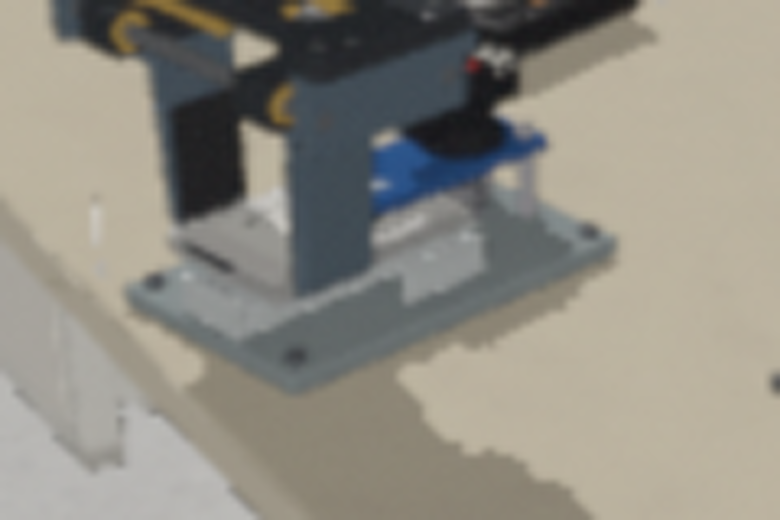

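Emit:
drive_tool(
  commands=[
    {"tx": -0.5,"ty": 0,"tz": 0,"roll": 0,"hand": 0.4},
    {"tx": -0.5,"ty": 0,"tz": 0,"roll": 0,"hand": 0.4},
    {"tx": -0.5,"ty": 0,"tz": 0,"roll": 0,"hand": 0.4},
    {"tx": -0.5,"ty": 0,"tz": 0,"roll": 0,"hand": 0.4},
    {"tx": -0.5,"ty": 0,"tz": 0,"roll": 0,"hand": 0.4},
    {"tx": -0.1,"ty": 0,"tz": -0.4,"roll": 0,"hand": 0.4},
    {"tx": 0,"ty": 0,"tz": -0.8,"roll": 0,"hand": 0.4},
    {"tx": 0,"ty": 0,"tz": -0.8,"roll": 0,"hand": 0.4},
  ],
)

```text
t: 12.68
ee_pos: [339.3, 356.6, 160.9]
tcp_rot: [[0.974, 0.227, 0.0], [0.227, -0.974, 0.0], [0.001, -0.0, -1.0]]
force: [0.8, 0.2, -2.3]
width: 69.4
gripper_force: 30.0
```

```bash
python3 -c "
from fit import *
to(410,165,150,8)
a=np.radians(8);x=np.array([np.cos(a),np.sin(a)]);y=np.array([np.sin(a),-np.cos(a)]);d=np.array([410,165])-env.state()['ee_pos'][:2];print(d@x/25,d@y/25)"
```

```text
t 12.68 pos [339.3 356.6 160.9] head 13.13 w 69.4 F [ 0.8  0.2 -2.3] units [1.012 8.107 0.434] roll 0.641
1.732027066096997 7.983803132968797
```

Emit:
drive_tool(
  commands=[
    {"tx": 0,"ty": 1,"tz": 0,"roll": 0,"hand": 0.4},
    {"tx": 0,"ty": 1,"tz": 0,"roll": 0,"hand": 0.4},
    {"tx": 0.2,"ty": 1,"tz": 0,"roll": 0.3,"hand": 0.4},
    {"tx": 0.2,"ty": 1,"tz": 0,"roll": 0.34,"hand": 0.4},
    {"tx": 0.2,"ty": 1,"tz": 0.3,"roll": 0,"hand": 0.4},
    {"tx": 0.2,"ty": 1,"tz": 0.5,"roll": 0,"hand": 0.4},
    {"tx": 0.2,"ty": 1,"tz": 0.5,"roll": 0,"hand": 0.4},
    {"tx": 0.3,"ty": 1,"tz": 0.5,"roll": 0,"hand": 0.4},
  ],
)

```text
t: 13.68
ee_pos: [407.5, 164.3, 115.0]
tcp_rot: [[0.99, 0.139, 0.001], [0.139, -0.99, 0.0], [0.001, -0.0, -1.0]]
force: [0.2, -0.2, -1.8]
width: 69.3
gripper_force: 30.0
```

Emit:
drive_tool(
  commands=[
    {"tx": 0,"ty": 0,"tz": 0.3,"roll": 0,"hand": 0.4},
    {"tx": 0,"ty": 0,"tz": 0,"roll": 0,"hand": 0.4},
  ],
)

```text
t: 13.92
ee_pos: [406.8, 165.2, 107.2]
tcp_rot: [[0.99, 0.139, -0.0], [0.139, -0.99, -0.0], [-0.0, -0.0, -1.0]]
force: [-0.2, -0.5, -0.9]
width: 69.4
gripper_force: 30.0
```

```bash
python3 -c "
from fit import *
to(410,165,82,8)"
```

```text
t 13.93 pos [406.8 165.2 107.2] head 7.98 w 69.4 F [-0.2 -0.5 -0.9] units [0.127 0.027 1.009] roll -0.003
```

Emit:
drive_tool(
  commands=[
    {"tx": 0,"ty": 0,"tz": 0.6,"roll": 0,"hand": 0.4},
    {"tx": 0,"ty": 0,"tz": 0.3,"roll": 0,"hand": 0.4},
    {"tx": 0,"ty": 0,"tz": 0.04,"roll": 0,"hand": 0.4},
    {"tx": 0,"ty": 0,"tz": 0,"roll": 0,"hand": 0.4},
  ],
)

```text
t: 14.42
ee_pos: [406.8, 165.2, 84.0]
tcp_rot: [[0.99, 0.14, 0.0], [0.14, -0.99, 0.0], [0.0, 0.0, -1.0]]
force: [-0.0, -0.5, -0.9]
width: 69.4
gripper_force: 30.0
```

Emit:
drive_tool(
  commands=[
    {"tx": 0,"ty": 0,"tz": 0.06,"roll": 0,"hand": 0.4},
    {"tx": 0,"ty": 0,"tz": 0.06,"roll": 0,"hand": 0.4},
    {"tx": 0,"ty": 0,"tz": 0,"roll": 0,"hand": 0.4},
  ],
)

```text
t: 14.8
ee_pos: [406.9, 165.1, 80.9]
tcp_rot: [[0.99, 0.139, 0.0], [0.139, -0.99, 0.0], [0.0, -0.0, -1.0]]
force: [-0.4, 0.9, 4.3]
width: 69.1
gripper_force: 30.0
```

Emit:
drive_tool(
  commands=[
    {"tx": 0,"ty": 0,"tz": 0,"roll": 0,"hand": 0.2},
    {"tx": 0,"ty": 0,"tz": 0,"roll": 0,"hand": 0},
    {"tx": 0,"ty": 0,"tz": 0,"roll": 0,"hand": 0},
    {"tx": 0,"ty": 0,"tz": -0.5,"roll": 0,"hand": 0},
    {"tx": 0,"ty": 0,"tz": -1,"roll": 0,"hand": 0},
    {"tx": 0,"ty": 0,"tz": -1,"roll": 0,"hand": 0},
    {"tx": 0,"ty": 0,"tz": -1,"roll": 0,"hand": 0},
    {"tx": 0,"ty": 0,"tz": -1,"roll": 0,"hand": 0},
  ],
)

```text
t: 15.8
ee_pos: [406.6, 165.0, 194.8]
tcp_rot: [[0.99, 0.139, 0.0], [0.139, -0.99, 0.0], [0.0, -0.0, -1.0]]
force: [0.0, 0.2, -0.6]
width: 90.9
gripper_force: 0.0
```

Emit:
drive_tool(
  commands=[
    {"tx": 0,"ty": 0,"tz": -1,"roll": 0,"hand": 0},
    {"tx": 0.5,"ty": 0,"tz": -1,"roll": 0,"hand": 0},
    {"tx": 1,"ty": 0,"tz": -0.5,"roll": 0,"hand": 0},
    {"tx": 1,"ty": 0,"tz": 0,"roll": 0,"hand": 0},
    {"tx": 0.5,"ty": 0,"tz": 0,"roll": 0,"hand": 0},
    {"tx": 0,"ty": 0,"tz": 0,"roll": 0,"hand": 0},
    {"tx": 0,"ty": 0,"tz": 0,"roll": 0,"hand": 0},
  ],
)

```text
t: 16.68
ee_pos: [480.0, 175.3, 255.5]
tcp_rot: [[0.99, 0.139, -0.001], [0.139, -0.99, -0.0], [-0.001, 0.0, -1.0]]
force: [-0.5, 0.1, 0.2]
width: 91.1
gripper_force: 0.0
```

```bash
python3 - <<'E'
from fit import *
np.set_printoptions(precision=2,suppress=True)
to(410,165,82,8)
s=shot("wrist","w5");P=cloud(*s[1:]);np.savez("w5",im=s[0],P=P)
for n in ["drive","stand","stand_deck","cheek_end"]:
    for r in env.spot_in("wrist",n)[:2]:
        u,v=map(int,r["xy"]);print(n,round(r["score"],2),u,v,P[v,u])
X,Y,Z=P[...,0],P[...,1],P[...,2]
reg=(X>480)&(X<690)&(Y>80)&(Y<270)
for lo in (4,12,20):
    q=P[reg&(Z>lo)];print(lo,len(q),rect(q[:,:2]),q.max(0),q.min(0))
t=shot("top");Q=cloud(*t[1:]);m=(Q[...,0]>360)&(Q[...,0]<500)&(Q[...,1]>100)&(Q[...,1]<230)
hsv=cv2.cvtColor(t[0],cv2.COLOR_RGB2HSV);mm=m&(hsv[...,1]<45)&(hsv[...,2]>90);q=Q[mm];print("drive top",len(q),np.median(q[:,2]) if len(q) else 0, len(q) and rect(q[:,:2]))
E
```

```text
t 16.68 pos [480.  175.3 255.5] head 8.01 w 91.1 F [-0.5  0.1  0.2] units [-2.82  0.02  6.95] roll 0.001
drive 0.88 323 216 [444.04 170.39   9.27]
stand 0.94 332 72 [604.65 183.99  51.37]
stand 0.66 153 170 [473.32 384.2    9.95]
stand_deck 0.89 334 79 [598.91 181.06  49.49]
stand_deck 0.57 156 169 [474.89 381.08   9.09]
cheek_end 0.72 331 78 [599.14 184.17  50.93]
4 95402 (array([580.5, 181.2]), array([166.6, 201.1]), np.float32(-0.0)) [681.06 264.57 307.6 ] [480.    97.92   4.05]
12 92767 (array([568.1, 181.2]), array([166.6, 176.1]), np.float32(-0.0)) [656.1  264.57 307.6 ] [480.    97.92  29.79]
20 92767 (array([568.1, 181.2]), array([166.6, 176.1]), np.float32(-0.0)) [656.1  264.57 307.6 ] [480.    97.92  29.79]
drive top 6720 577.200597194192 (array([430., 165.]), array([130., 140.]), np.float32(-0.0))
```

View pics/w5.png

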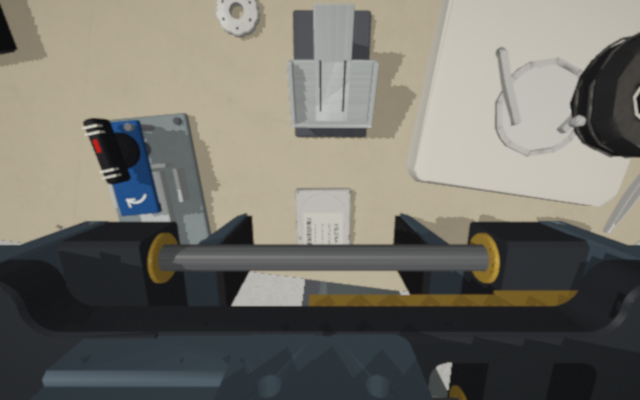

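```bash
cat > stand.py <<'E'
from fit import *
np.set_printoptions(precision=2,suppress=True)
f=np.load("w5.npz");P=f["P"];X,Y,Z=P[...,0],P[...,1],P[...,2]
row=np.mgrid[:400,:640][0]
reg=(X>500)&(X<700)&(Y>110)&(Y<260)&(Z<110)&(row<200)
q=P[reg&(Z>4)];print("base+",rect(q[:,:2]))
q=P[reg&(Z>20)];print("upper",rect(q[:,:2]))
b=np.array([]);m=reg&(Z>3)&(Z<13);print("basetop",np.median(P[m][:,2]),rect(P[m][:,:2]))
d=P[reg&(Z>25)];A=np.c_[d[:,:2],np.ones(len(d))]
for _ in range(6):
    c=np.linalg.lstsq(A,d[:,2],rcond=None)[0];r=abs(A@c-d[:,2]);k=r<max(1.2,np.percentile(r,75));A,d=A[k],d[k]
print("plane",len(d),c,np.degrees(np.arctan(np.hypot(*c[:2]))),np.degrees(np.arctan2(c[1],c[0])))
d0=P[reg&(Z>25)];res=d0[:,2]-np.c_[d0[:,:2],np.ones(len(d0))]@c
h=np.radians(8);u=np.array([np.cos(h),np.sin(h)]);v=np.array([-u[1],u[0]])
hi=d0[(res>6)];along=hi[:,:2]@u;lat=hi[:,:2]@v
print("raised",len(hi));print(np.histogram(along,bins=np.arange(along.min(),along.max()+5,5)));print(np.histogram(lat,bins=np.arange(lat.min(),lat.max()+4,4)))
fl=d0[abs(res)<2];a2=fl[:,:2]@u;l2=fl[:,:2]@v
print("flat along",a2.min(),a2.max());
for lo in np.arange(a2.min(),a2.max(),8):
    k=(a2>=lo)&(a2<lo+8);print(round(lo,1),l2[k].min(),l2[k].max(),k.sum())
# drive on bench
m=(X>400)&(X<500)&(Y>110)&(Y<230)&(Z>5)&(Z<14)&(row<212);q=P[m];print("drive",len(q),np.median(q[:,2]),rect(q[:,:2]),(q[:,:2]@u).max(),(q[:,:2]@v).min(),(q[:,:2]@v).max())
E
python3 stand.py
```

```text
base+ (array([609.1, 184.2]), array([ 87.1, 134.9]), np.float32(7.9))
upper (array([603.7, 183.4]), array([ 87.1, 102.4]), np.float32(7.9))
basetop 8.146696726676737 (array([616.3, 166. ]), array([123.5, 144.1]), np.float32(7.9))
plane 5084 [   0.45    0.06 -232.5 ] 24.534486318630044 7.581234846906724
raised 1027
(array([380,  50,  60,  53,  52,  62,  58,  63,  67,  70,  69,  43]), array([572.13, 577.13, 582.13, 587.13, 592.13, 597.13, 602.13, 607.13,
       612.13, 617.13, 622.13, 627.13, 632.13]))
(array([240, 121,  15,  15,  19,  19,  12,  20,  18,  17,  15,  17,  17,
        15,  20,  20,  18,  17,  20,  20, 158, 194]), array([ 54.07,  58.07,  62.07,  66.07,  70.07,  74.07,  78.07,  82.07,
        86.07,  90.07,  94.07,  98.07, 102.07, 106.07, 110.07, 114.07,
       118.07, 122.07, 126.07, 130.07, 134.07, 138.07, 142.07]))
flat along 577.6154565395918 674.5508313381703
577.6 59.16197657042644 136.31216562122975 488
585.6 58.99599328452055 136.13559487258897 561
593.6 58.94831098835281 136.24699369475553 637
601.6 58.96601954316542 136.1214650937968 636
609.6 58.89293548313029 136.21681556961965 692
617.6 59.02372823723529 136.09395982301663 690
625.6 54.98000150931685 140.5516710474363 789
633.6 79.91592217746232 139.8498818003488 381
641.6 79.53616159288036 115.5043469775928 414
649.6 79.47330664096692 115.31390149964251 423
657.6 79.78319560106632 115.09274364561898 465
665.6 79.52727024646936 114.90023141166698 473
673.6 81.85466631024953 114.77302704531876 41
drive 1264 9.474231354141494 (array([464.6, 173.4]), array([29.4, 68.9]), np.float32(-81.8)) 499.0174998857394 72.52860508516744 141.4135316030752
```

Emit:
drive_tool(
  commands=[
    {"tx": -0.68,"ty": 0,"tz": 0.5,"roll": 0,"hand": 0},
    {"tx": 0,"ty": 0,"tz": 1,"roll": 0,"hand": 0},
    {"tx": 0,"ty": 0,"tz": 1,"roll": 0,"hand": 0},
    {"tx": 0,"ty": 0,"tz": 1,"roll": 0,"hand": 0},
    {"tx": 0,"ty": 0,"tz": 1,"roll": 0,"hand": 0},
    {"tx": 0,"ty": 0,"tz": 1,"roll": 0,"hand": 0},
    {"tx": 0,"ty": 0,"tz": 1,"roll": 0,"hand": 0},
    {"tx": 0,"ty": 0,"tz": 0,"roll": 0,"hand": 0},
  ],
)

```text
t: 17.98
ee_pos: [463.4, 172.9, 92.1]
tcp_rot: [[0.99, 0.139, -0.003], [0.139, -0.99, -0.001], [-0.003, 0.0, -1.0]]
force: [0.8, -0.6, -0.1]
width: 91.0
gripper_force: 0.0
```

```bash
cat >> h.py <<'E'
def al():
    s=env.state();h=np.radians(8);u=np.array([np.cos(h),np.sin(h)]);p=np.array(s["ee_pos"])
    print("along",round(p[:2]@u,1),"lat",round(p[1]*u[0]-p[0]*u[1],1),"z",round(p[2],1),"head",round(head(),2),"w",round(s["width"],1),"F",np.round(s["force"],1),"g",s["gripper_force"],"t",round(s["t"],2))
E
python3 -c "
from h import *
al()"
```

```text
along 483.0 lat 106.7 z 92.1 head 8.0 w 91.0 F [ 0.8 -0.6 -0.1] g 0.0 t 17.98
```

Emit:
drive_tool(
  commands=[
    {"tx": 0,"ty": 0,"tz": 0.45,"roll": 0,"hand": 0},
    {"tx": 0,"ty": 0,"tz": 0,"roll": 0,"hand": 0.15},
    {"tx": 0,"ty": 0,"tz": 0,"roll": 0,"hand": 0.4},
    {"tx": 0,"ty": 0,"tz": 0,"roll": 0,"hand": 0.4},
    {"tx": 0,"ty": 0,"tz": 0,"roll": 0,"hand": 0.4},
  ],
)

```text
t: 18.6
ee_pos: [464.5, 173.2, 82.4]
tcp_rot: [[0.99, 0.139, 0.001], [0.139, -0.99, 0.0], [0.001, -0.0, -1.0]]
force: [-0.7, -0.4, 8.0]
width: 69.0
gripper_force: 30.0
```

Emit:
drive_tool(
  commands=[
    {"tx": 0,"ty": 0,"tz": -0.4,"roll": 0,"hand": 0.4},
    {"tx": 0,"ty": 0,"tz": -0.8,"roll": 0,"hand": 0.4},
    {"tx": 0,"ty": 0,"tz": -1,"roll": 0,"hand": 0.4},
    {"tx": 0,"ty": 0,"tz": -1,"roll": 0,"hand": 0.4},
    {"tx": 0,"ty": 0,"tz": -1,"roll": 0,"hand": 0.4},
    {"tx": 0,"ty": 0,"tz": 0,"roll": 0,"hand": 0.4},
  ],
)

```text
t: 19.35
ee_pos: [464.9, 173.3, 188.8]
tcp_rot: [[0.99, 0.139, 0.003], [0.139, -0.99, 0.001], [0.003, -0.0, -1.0]]
force: [-0.6, -0.1, -1.8]
width: 69.2
gripper_force: 30.0
```

```bash
python3 -c "
from h import *
al()
s=shot('side');u,v=map(int,proj(np.array([450,170,100.]),*s[2:]));a=s[0][v-45:v+45,u-60:u+60];cv2.imwrite('pics/s6.png',cv2.resize(a[:,:,::-1],(720,540),interpolation=cv2.INTER_CUBIC))"
```

```text
along 484.5 lat 106.9 z 188.8 head 8.0 w 69.2 F [-0.6 -0.1 -1.8] g 29.99711662530899 t 19.35
```

View pics/s6.png

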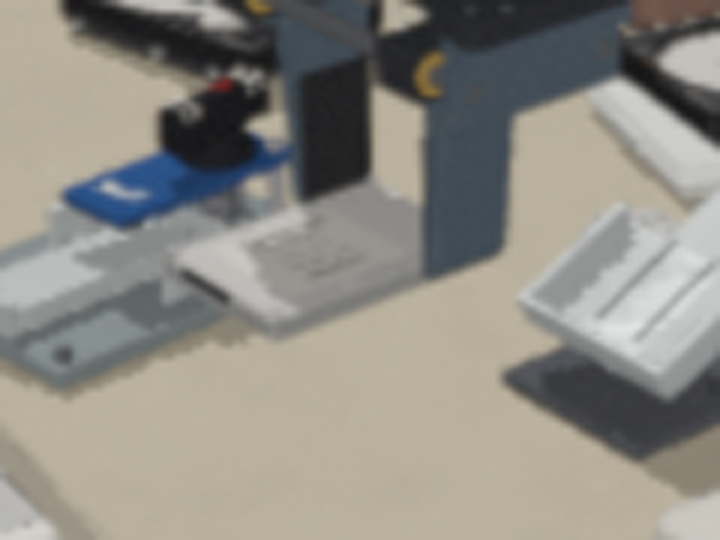

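Emit:
drive_tool(
  commands=[
    {"tx": 0.5,"ty": 0,"tz": 0,"roll": 0,"hand": 0.4},
    {"tx": 1,"ty": 0.1,"tz": 0,"roll": 0,"hand": 0.4},
    {"tx": 1,"ty": 0.1,"tz": 0,"roll": 0,"hand": 0.4},
    {"tx": 1,"ty": 0.1,"tz": 0,"roll": 0,"hand": 0.4},
    {"tx": 1,"ty": 0.08,"tz": 0,"roll": 0,"hand": 0.4},
    {"tx": 1,"ty": 0,"tz": 0,"roll": 0.01,"hand": 0.4},
    {"tx": 0.9,"ty": 0,"tz": 0,"roll": 0,"hand": 0.4},
    {"tx": 0.46,"ty": 0,"tz": 0,"roll": 0,"hand": 0.4},
  ],
)

```text
t: 20.4
ee_pos: [636.5, 187.5, 185.6]
tcp_rot: [[0.99, 0.138, -0.001], [0.138, -0.99, -0.0], [-0.001, 0.0, -1.0]]
force: [0.3, -0.2, -1.5]
width: 69.4
gripper_force: 30.0
```

Emit:
drive_tool(
  commands=[
    {"tx": 0,"ty": 0,"tz": 0.5,"roll": 0,"hand": 0.4},
    {"tx": 0,"ty": 0,"tz": 0.4,"roll": 0,"hand": 0.4},
    {"tx": 0,"ty": 0,"tz": 0,"roll": 0,"hand": 0.4},
  ],
)

```text
t: 20.78
ee_pos: [634.2, 187.4, 163.1]
tcp_rot: [[0.99, 0.138, -0.003], [0.138, -0.99, -0.001], [-0.003, 0.0, -1.0]]
force: [-0.9, -0.6, -0.9]
width: 69.4
gripper_force: 30.0
```

```bash
python3 -c "
from h import *
al()"
```

```text
along 654.1 lat 97.3 z 163.1 head 7.93 w 69.4 F [-0.9 -0.6 -0.9] g 29.997135400772095 t 20.77
```

Emit:
drive_tool(
  commands=[
    {"tx": 0.07,"ty": 0,"tz": 0.1,"roll": 0,"hand": 0.4},
    {"tx": 0,"ty": 0,"tz": 0.1,"roll": 0,"hand": 0.4},
    {"tx": 0,"ty": 0,"tz": 0.06,"roll": 0,"hand": 0.4},
    {"tx": 0,"ty": 0,"tz": 0,"roll": 0,"hand": 0.4},
  ],
)

```text
t: 21.28
ee_pos: [637.1, 187.8, 157.9]
tcp_rot: [[0.99, 0.138, -0.0], [0.138, -0.99, -0.0], [-0.0, 0.0, -1.0]]
force: [0.0, -0.3, -1.4]
width: 69.4
gripper_force: 30.0
```

Emit:
drive_tool(
  commands=[
    {"tx": 0,"ty": 0,"tz": 0.03,"roll": 0,"hand": 0.4},
    {"tx": 0,"ty": 0,"tz": 0.03,"roll": 0,"hand": 0.4},
    {"tx": 0,"ty": 0,"tz": 0,"roll": 0,"hand": 0.4},
  ],
  grip_force=6,
)

```text
t: 21.65
ee_pos: [637.1, 187.8, 156.4]
tcp_rot: [[0.99, 0.138, -0.0], [0.138, -0.99, -0.0], [-0.0, 0.0, -1.0]]
force: [-0.3, -0.3, -1.3]
width: 69.5
gripper_force: 6.0
```

Emit:
drive_tool(
  commands=[
    {"tx": 0,"ty": 0,"tz": 0.04,"roll": 0,"hand": 0.4},
    {"tx": 0,"ty": 0,"tz": 0.04,"roll": 0,"hand": 0.4},
    {"tx": 0,"ty": 0,"tz": 0.04,"roll": 0,"hand": 0.4},
  ],
  grip_force=4,
)

```text
t: 22.02
ee_pos: [637.2, 187.8, 153.4]
tcp_rot: [[0.99, 0.138, 0.0], [0.138, -0.99, 0.0], [0.0, 0.0, -1.0]]
force: [1.2, -0.4, -1.1]
width: 69.6
gripper_force: 4.0
```

Emit:
drive_tool(
  commands=[
    {"tx": 0,"ty": 0,"tz": 0.04,"roll": 0,"hand": 0.4},
    {"tx": 0,"ty": 0,"tz": 0.04,"roll": 0,"hand": 0.4},
    {"tx": 0,"ty": 0,"tz": 0.04,"roll": 0,"hand": 0.4},
  ],
)

```text
t: 22.4
ee_pos: [637.5, 187.8, 151.0]
tcp_rot: [[0.99, 0.138, 0.001], [0.138, -0.99, 0.0], [0.001, 0.0, -1.0]]
force: [-0.1, 0.2, 6.6]
width: 69.9
gripper_force: 4.0
```

```bash
python3 -c "
from h import *
al()
s=shot('side');u,v=map(int,proj(np.array([600,180,70.]),*s[2:]));a=s[0][v-45:v+45,u-60:u+60];cv2.imwrite('pics/s7.png',cv2.resize(a[:,:,::-1],(720,540),interpolation=cv2.INTER_CUBIC))"
```

```text
along 657.4 lat 97.3 z 151.0 head 7.92 w 69.9 F [-0.1  0.2  6.6] g 4.0014854818582535 t 22.4
```

View pics/s7.png

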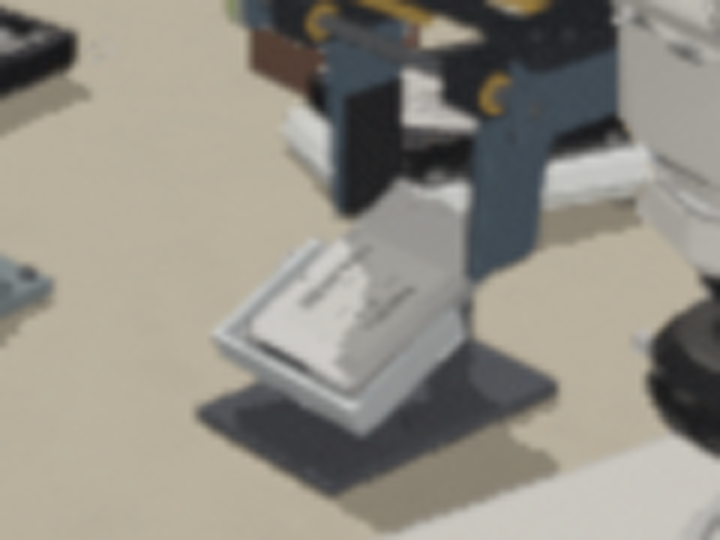

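Emit:
drive_tool(
  commands=[
    {"tx": 0,"ty": 0,"tz": 0,"roll": 0,"hand": 0.2},
    {"tx": 0,"ty": 0,"tz": 0,"roll": 0,"hand": 0},
    {"tx": 0,"ty": 0,"tz": 0,"roll": 0,"hand": 0},
    {"tx": 0,"ty": 0,"tz": -0.4,"roll": 0,"hand": 0},
    {"tx": 0,"ty": 0,"tz": -1,"roll": 0,"hand": 0},
    {"tx": 0,"ty": 0,"tz": -1,"roll": 0,"hand": 0},
    {"tx": 0,"ty": 0,"tz": -1,"roll": 0,"hand": 0},
    {"tx": -1,"ty": 0,"tz": -0.6,"roll": 0,"hand": 0},
  ],
)

```text
t: 23.45
ee_pos: [613.5, 184.4, 252.4]
tcp_rot: [[0.99, 0.138, 0.003], [0.138, -0.99, 0.001], [0.003, -0.0, -1.0]]
force: [-0.2, 0.5, -0.6]
width: 91.1
gripper_force: 0.0
```

Emit:
drive_tool(
  commands=[
    {"tx": -1,"ty": 0,"tz": 0,"roll": 0,"hand": 0},
    {"tx": -1,"ty": 0,"tz": 0,"roll": 0,"hand": 0},
    {"tx": -1,"ty": 0,"tz": 0,"roll": 0,"hand": 0},
    {"tx": -1,"ty": 0,"tz": 0,"roll": 0,"hand": 0},
    {"tx": -1,"ty": 0,"tz": 0,"roll": 0,"hand": 0},
    {"tx": -1,"ty": 0,"tz": 0,"roll": 0,"hand": 0},
    {"tx": 0,"ty": 0,"tz": 0,"roll": 0,"hand": 0},
    {"tx": 0,"ty": 0,"tz": 0,"roll": 0,"hand": 0},
  ],
)

```text
t: 24.45
ee_pos: [464.5, 163.8, 251.1]
tcp_rot: [[0.99, 0.138, 0.001], [0.138, -0.99, 0.0], [0.001, -0.0, -1.0]]
force: [0.4, 0.1, -0.6]
width: 91.2
gripper_force: 0.0
```

```bash
python3 - <<'E'
from fit import *
np.set_printoptions(precision=2,suppress=True)
al()
s=shot("wrist");cv2.imwrite("pics/w8.png",cv2.resize(s[0][0:200,220:460,::-1],(720,600),interpolation=cv2.INTER_CUBIC))
P=cloud(*s[1:]);X,Y,Z=P[...,0],P[...,1],P[...,2];row=np.mgrid[:400,:640][0]
c=np.load("w5.npz")["P"]
def plane(P,lo,hi):
    X,Y,Z=P[...,0],P[...,1],P[...,2];h=np.radians(8);a=X*np.cos(h)+Y*np.sin(h);l=Y*np.cos(h)-X*np.sin(h)
    m=(a>lo)&(a<hi)&(abs(l-97.5)<30)&(Z<110)&(Z>20);d=P[m];A=np.c_[d[:,:2],np.ones(len(d))]
    for _ in range(6):
        p=np.linalg.lstsq(A,d[:,2],rcond=None)[0];r=abs(A@p-d[:,2]);k=r<1.5;A,d=A[k],d[k]
    return p,a,l
p0,_,_=plane(c,582,628);p1,a,l=plane(P,588,655)
ctr=np.array([593,181,1]);print("offset normal",(p1-p0)@ctr*np.cos(.43),"slopes",np.degrees(np.arctan(np.hypot(*p0[:2]))),np.degrees(np.arctan(np.hypot(*p1[:2]))))
res=Z-(X*p1[0]+Y*p1[1]+p1[2]);m=(abs(res)<2)&(a>560)&(a<700)&(abs(l-97.5)<60)&(Z<110)&(row<200)
print("drive top",rect(P[m][:,:2]),a[m].min(),a[m].max(),l[m].min(),l[m].max())
E
```

```text
along 482.8 lat 97.5 z 251.1 head 7.92 w 91.2 F [ 0.4  0.1 -0.6] g 0.0 t 24.45
offset normal 9.27221606525181 slopes 24.87410359186813 24.91194414152393
drive top (array([595.5, 182.3]), array([86.5, 87.1]), np.float32(-82.1)) 571.7742985420961 658.3412433988004 54.085141001370545 141.312223339474
```

View pics/w8.png

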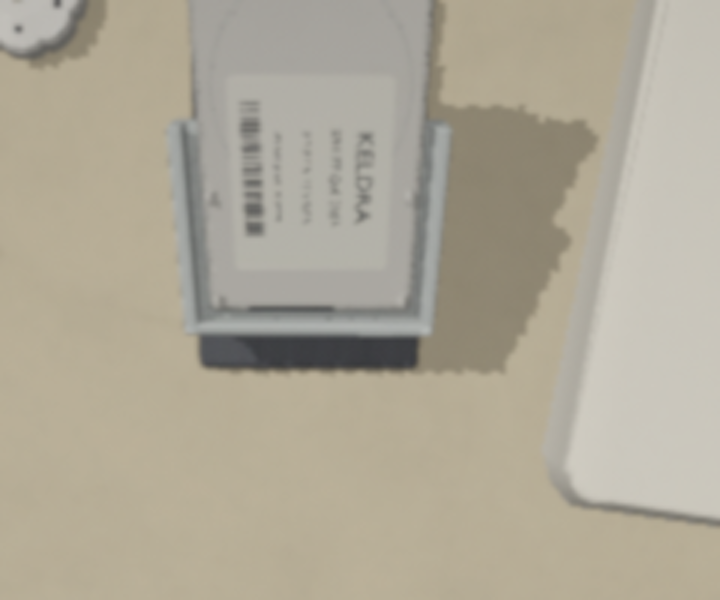

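```bash
python3 -c "
from cell import env
print(env.close_job())"
```

```text
the job is handed in; nothing more can be done
None
```

The knob is loosened to about 3.0 rad, and the drive was laid on the bench, regripped by its rear half and set on the stand. It lies flush, label up between the cheeks, about 3 mm from the stop by my estimate from the last picture. The job is handed in at about 25 s of the 72 s; the hand-in call gave no verdict, and I did not re-measure the tape roll, adapter and disc at the end.

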